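# Clear the damp box lid and hold it at its balance point

### The job

The tool caddy is standing on the lid of the damp box: hang it by its hoop handle on the hook of the stand and let go of it. Then take the lid by its pull bar, swing it up until it stands upright, balanced on its hinge, and finish while still gripping the bar and holding the lid still there, without ever letting it fall shut or go over backwards. Leave the other things where they are.

Things in the scene. Friction and masses are not known exactly. Their poses are not given: they have to be found in the camera images.
- caddy_bail (a point): Middle of the level top bar of the caddy's hoop handle, on the bar's centre line, 150 mm above the caddy's underside. The bar is round steel, 10 mm thick, straight, 120 mm long along this point's y, with the hoop's uprights at its ends; x is across the hoop, z up. The opening under the bar is 110 mm wide and 95 mm high, down to the box rim.
- caddy: Tool caddy: loose open wooden box 70 (x) x 130 (y) x 50 mm high with a rigid upright hoop handle, 0.17 to 0.31 kg, origin at the centre of its underside. At the start it stands on the damp box's shut lid.
- hook_seat (a point): Seat of the hook: top of its rod, where a handle should rest, 200 mm above the table; a hung hoop bar's centre is 5 mm above it. The hook points along this point's -x; z up. The 10 mm rod is level from x -20 to +25 mm; in front its tip turns up to x -40, 28 mm above the seat. Hold the handle bar 30 mm or more from its middle, to keep fingers off the hook; lead it on from -x above the tip, then lower.
- hook_stand: Fixed hook stand facing the robot (its -x) give or take 0.35 rad. Its origin lies on the table right below the seat; its foot, 170 x 130 x 14 mm, reaches from x -40 to +130 mm. Behind the seat the hook's rod rises gently to an 18 mm post at x +90 mm, 215 mm tall.
- damp_box: Fixed open plywood box, 160 (x) x 200 (y) x 90 mm high, origin at the centre of its underside; its front (-x) faces the robot give or take 0.3 rad, its lid is hinged along the far (+x) rim.
- box_hinge (a point): Middle of the lid's hinge line, 96 mm above the table; the line runs along this point's y, x points away from the box's front, z up. Does not move with the lid.
- lid_bar (a point): Middle of the lid's pull bar: round steel, 12 mm thick, 140 mm long along its y, carried by two side rods 60 mm beyond the lid's front edge, in the lid's plane; the gap to the edge is open for a finger. It is 220 mm from the hinge line: shut, at hinge height; lid upright, right above the hinge. The frame turns with the lid. The bar can turn between finger pads while the gripper stays pointing down.
- lid (a joint): Lid angle in rad: 0 shut, grows as the front edge rises, stop at 2.3. The lid (160 x 200 x 12 mm, 0.42 kg with its bar) has a free hinge, no friction or stay, and balances exactly upright, at 1.571; short of that it falls shut, beyond it falls over backwards.
- cup_a: bystander, to be left alone: straight grey unfired cup, solid, 62 mm across, 62 high, stands between the two work places
- jar: bystander, to be left alone: lidded white jar, 56 mm across, 85 high, stands between the two work places
- bowl: bystander, to be left alone: dark metal bowl, 110 mm across, 55 high, on the right
- scraper: bystander, to be left alone: spatula lying in the middle of the table, between the two work places
- cup_b: bystander, to be left alone: low grey unfired cup, 68 mm across, 50 high, on the left
- mould: bystander, to be left alone: white plaster block 110 x 90 x 45 mm, on the left
- brush: bystander, to be left alone: brush lying on the right
Not all that is in view belongs to the job. What is shaped like the hook_stand but red is not meant.

How it is judged:
By the outcome, as a careful person would: the job done as asked, in the order asked, and still so for the second after the job is handed in, while the arm keeps its last pose, push and grip.
It also fails if it takes over 66 s, if anything falls off the work surface, if the arm or the gripper's body presses on something with over 40 N, if the wrist force passes 120 N, or if a joint passes its speed limit or range.

### The arm

A 6-joint arm with a two-finger parallel gripper is mounted at the origin on the work surface. World frame = base frame: x ahead of the robot, y to its left, z up, the work surface at z = 0. Lengths are in m, angles in rad, forces in N, time in s.
With the tool pointing down it reaches from about 0.325 to 0.925 m from the base axis. Payload 3.1 kg.
Tool frame: the origin (TCP) lies between the finger pads; the fingertips stand 25 mm ahead of it and the grasp point (between the pads) lies 6 mm ahead of it; z points along the fingers, y is the line along which they close (so a half turn about z gives the same grasp; the last joint's range is limited). The gripper opens to 85 mm and grips with 20 to 120 N. Pads are 22 mm wide; open, the fingers measure 114 mm over their backs; the gripper's body (76 mm by 85 mm) begins 54 mm behind the grasp point. The pads swing forward as they close: fully open they stand 13 mm farther back than shut.
Start: joints at [1.234, 0.217, 1.613, -0, 1.311, -0.112], TCP at [0.139, 0.609, 0.256] pointing down, gripper open.
Joint ranges: [-2.75, 2.75], [-0.78, 2.1], [0.31, 2.55], [-1.13, 4.27], [0.13, 2.63], [-2.58, 2.58]. Speed limits (rad/s): [2.79, 2.79, 3.14, 3.14, 3.14, 3.14].

### API

Orientations are given as a rotation vector (axis times angle).
In Python, from workcell import bot gives the robot as it stands. The module is installed in compiled form; this text tells all that it offers.
- The arm moves only by the tool step_arm, never from a script. Its argument "targets" is a list of rows, each an object of numbers: "claw": the finger opening in mm, from 0 to 85.4; "dx", "dy", "dz": the shift along the tool's x, y, z in units of 25 mm (1.0 is 25 mm); "yaw": the turn about the tool's z in units of 8 degrees (1.0 is 8 degrees). In form: [{"claw": .., "dx": .., "dy": .., "dz": .., "yaw": ..}, ...]. A call has 1 to 10 rows; each row is the pose to reach, as a shift and turn from the pose commanded when the call began, along the tool's axes at that moment; what a row does not reach only later rows make up. A row lasts 1/10 s, in which the tool goes at most 50 mm and 8.59 degrees, less where a joint would pass 70% of its speed; a pose out of reach is approached as far as the arm can. A call with a gripper value outside its range is refused whole. The fingers move at their own pace and stop on an object; "force" is the grip in N (left out, the last holds). Time passes only in rows, so rows that repeat a pose let the fingers close. It gives the time, the measured TCP pose, the force, the opening and the grip force at its end, in the units of the state.
- bot.observe(): the state, without advancing time (a new reading comes with each control period).
- bot.grab_frame(name): name is "scene" or "top" or "wrist"; returns a dict with "color" (480x640x3 uint8, blue, green, red), "camera_matrix" (3x3 intrinsics, pixels), "view" (4x4, takes a point from world to camera coordinates); the wrist camera has in their place "tool_from_camera" (4x4, takes a point from camera to tool coordinates, whose origin is the TCP and whose axes are the flange's). Camera axes: x right, y down, z forward; pixel columns grow to the right and rows downward; lengths in m; the calibration is good to about 2 mm. The wrist camera is an equidistant fisheye: a pixel r from the principal point sees the ray r / f radians off the axis. A picture is of the moment at which its call begins: read the wrist's pose just before it. There is no depth.
- bot.close_job(): hands the job in; it is judged then, once.
The state is a dict: "t": time; "joint_pos": joint angles; "dq": joint speeds; "joint_torque": joint torques, N m; "tool_pos": TCP position; "ee_rot": TCP orientation; "force": force on the tool from outside, world axes, zero at the start; "moment": the same for the moment, N m; "grip_width": opening from 0.0 (shut) to 1.0 (fully open); "gripper_force": force on a finger pad.
Only numpy, scipy, OpenCV 4.12 (cv2) and the standard library are available. Lean on these libraries where they do the work, as an engineer would, in place of code of your own. Each camera call takes 0.05 s, during which the arm holds its last target. There are 200 camera calls.

## Working session

There is one attempt and no reset: what is moved stays moved. The work goes in short steps, Python scripts to look and compute and a tool call to move; the robot and the scene stay as the last step left them, time stands still between calls to the robot, and variables do not carry over. Pictures are saved under pics/ and viewed, at most 13 in all, crops included, and the job is handed in when it is done.

Besides the shell and the picture viewer there is one more tool, called as name(argument=value, ...) on one line, values as JSON. step_arm: Moves the arm, as the interface text tells. Its arguments: {"type":"object","properties":{"targets":{"type":"array"},"force":{"type":"number"}},"required":["targets"]}

```bash
mkdir -p pics; python3 - <<'E'
from workcell import bot
import cv2,numpy as np
s=bot.observe()
print({k:np.round(v,3) for k,v in s.items()})
for n in("scene","top"):
    f=bot.grab_frame(n); cv2.imwrite(f"pics/{n}0.png",f["color"])
    np.savez(f"{n}.npz",**f); print(n,f["camera_matrix"],f["view"].round(3))
E
```

```text
{'t': np.float64(0.0), 'joint_pos': array([ 1.234,  0.218,  1.615, -0.   ,  1.311, -0.112]), 'dq': array([ 0.   ,  0.001,  0.   ,  0.   , -0.001, -0.   ]), 'joint_torque': array([ 1.0000e-03, -3.9683e+01, -3.0386e+01,  0.0000e+00,  9.0000e-03,
       -0.0000e+00]), 'tool_pos': array([0.139, 0.609, 0.255]), 'ee_rot': array([-0.352, -3.121,  0.004]), 'force': array([ 0.332, -0.359,  0.595]), 'moment': array([-0.013,  0.013,  0.007]), 'gripper_force': np.float64(0.0), 'grip_width': np.float64(1.003)}
scene [[539.31140698   0.         322.32044269]
 [  0.         539.31140698 229.4233764 ]
 [  0.           0.           1.        ]] [[-0.766  0.643 -0.01   0.322]
 [ 0.545  0.64  -0.541 -0.163]
 [-0.342 -0.42  -0.841  1.745]
 [ 0.     0.     0.     1.   ]]
top [[518.04552405   0.         322.55353313]
 [  0.         518.04552405 242.13970333]
 [  0.           0.           1.        ]] [[-0.003 -1.    -0.023  0.028]
 [-0.996  0.005 -0.088  0.449]
 [ 0.088  0.022 -0.996  1.468]
 [ 0.     0.     0.     1.   ]]
```

View pics/scene0.png

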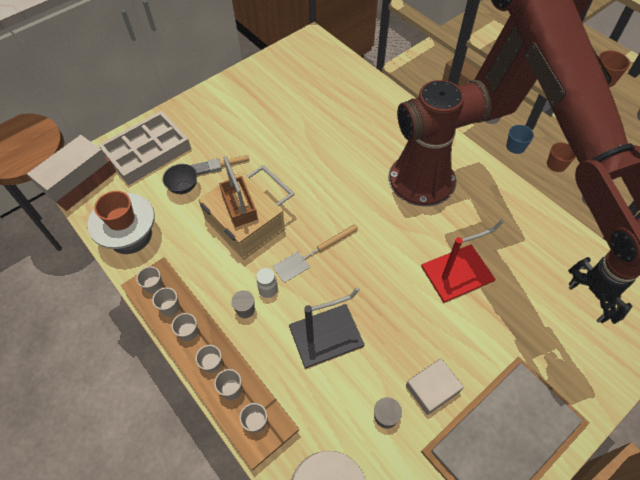

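View pics/top0.png

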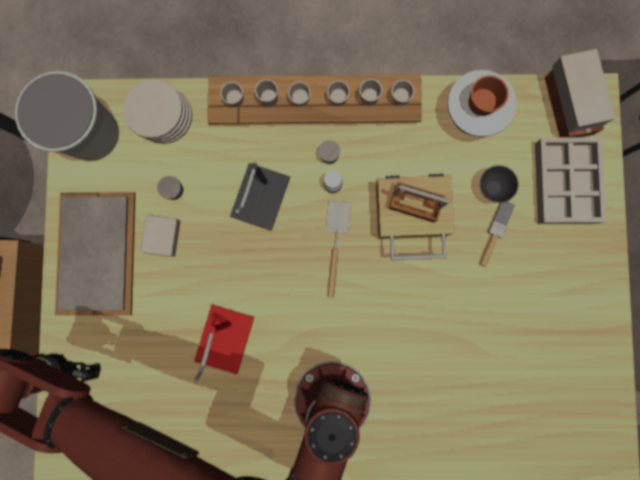

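The scene view shows the caddy on the damp box at about (238,200) and the dark hook stand at (325,325), with the red decoy at (458,270). In the top view the box lid is at (415,207), the pull bar spans (390,258)-(446,257), the hoop bar spans about (395,187)-(446,202), and the dark stand is at (260,197). I'll enlarge these areas to get precise pixels.

```bash
python3 - <<'E'
import cv2,numpy as np
t=np.load("top.npz")["color"];s=np.load("scene.npz")["color"]
def z(im,x,y,w,h,k):
    c=cv2.resize(im[y:y+h,x:x+w],None,fx=k,fy=k,interpolation=cv2.INTER_CUBIC)
    for i in range(0,w,10): cv2.putText(c,str(x+i),(i*k,8),0,.28,(0,0,255),1); cv2.line(c,(i*k,10),(i*k,14),(0,0,255),1)
    for j in range(0,h,10): cv2.putText(c,str(y+j),(0,j*k+4),0,.28,(255,0,0),1)
    return c
A=np.hstack([z(t,370,165,100,100,4),z(t,220,155,100,100,4)])
B=np.hstack([z(s,195,150,133,66,3)[:198],z(s,280,280,133,66,3)[:198]])
B=np.pad(B,((0,0),(0,800-B.shape[1]),(0,0)))
cv2.imwrite("pics/c1.png",np.vstack([A,B])[:600])
E
```

```text
(no output)
```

View pics/c1.png

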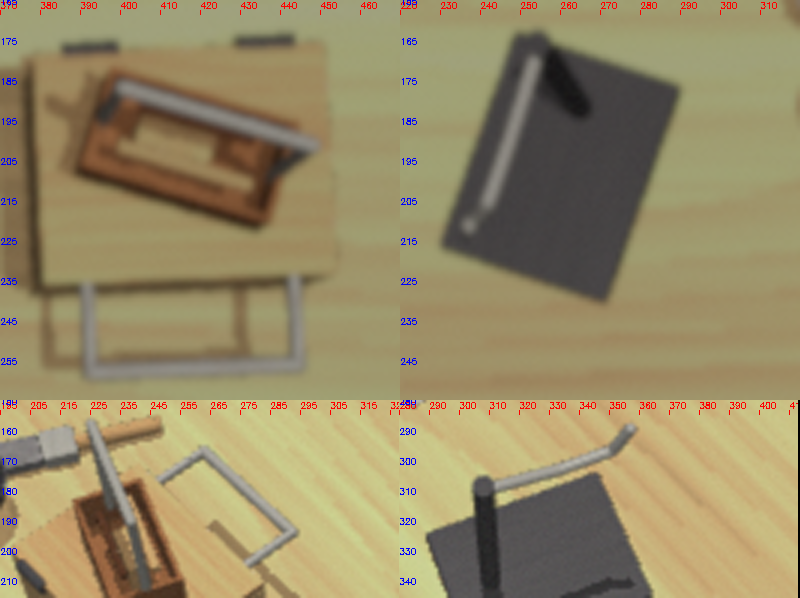

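```bash
cat > h.py <<'E'
import numpy as np
def ray(n,u,v):
    d=np.load(f"{n}.npz");K=d["camera_matrix"];V=d["view"]
    R=V[:3,:3];return -R.T@V[:3,3],R.T@np.linalg.solve(K,[u,v,1])
def onz(n,u,v,z):
    o,r=ray(n,u,v);return (o+r*(z-o[2])/r[2]).round(4)
def proj(n,p):
    d=np.load(f"{n}.npz");q=d["camera_matrix"]@(d["view"]@[*p,1])[:3];return (q[:2]/q[2]).round(1)
E
python3 - <<'E'
from h import *
def show(m,*ps):
    print(m)
    P=[onz("top",*p) for p in ps]
    for p in P: print("  ",p,"scene px",proj("scene",p))
    return P
P=show("bail",(399,187,.252),(449.5,201.5,.252)); print((P[0]+P[1])/2,np.arctan2(*(P[0]-P[1])[1::-1]))
P=show("lidbar",(392,258,.096),(445.5,256.5,.096)); print((P[0]+P[1])/2,np.arctan2(*(P[0]-P[1])[1::-1]))
P=show("lid",(377.5,180,.102),(451,175.5,.102),(379.5,236,.102),(454,234,.102));print(np.linalg.norm(P[0]-P[1]),np.linalg.norm(P[0]-P[2]))
P=show("foot",(249,162.5,.014),(290,177,.014),(272,231,.014),(230,217,.014))
c=sum(P)/4;print(c)
P=show("hook tip,bend,post",(237,211.5,.226),(242,206.5,.197),(254,166,.215))
d=P[2]-P[0];print(d,np.arctan2(d[1],d[0]))
E
```

```text
bail
   [ 0.5626 -0.1657  0.252 ] scene px [238.9 191.7]
   [ 0.5261 -0.2873  0.252 ] scene px [224.1 157.5]
[ 0.54435 -0.2265   0.252  ] 1.2791886458602344
lidbar
   [ 0.3983 -0.1635  0.096 ] scene px [292.2 194.8]
   [ 0.4018 -0.3078  0.096 ] scene px [262.1 166.6]
[ 0.40005 -0.23565  0.096  ] 1.5950465962677722
lid
   [ 0.6118 -0.1264  0.102 ] scene px [240.2 241.8]
   [ 0.6228 -0.3267  0.102 ] scene px [197.6 199.5]
   [ 0.4578 -0.1299  0.102 ] scene px [283.1 211.5]
   [ 0.4622 -0.3308  0.102 ] scene px [241.5 170.9]
0.20060181953312387 0.15403976759265772
foot
   [0.6853 0.2417 0.014 ] scene px [304.  367.5]
   [0.6412 0.1211 0.014 ] scene px [288.6 324. ]
   [0.4828 0.1729 0.014 ] scene px [345.1 302.8]
   [0.5244 0.2956 0.014 ] scene px [363.9 344.3]
[0.583425 0.207825 0.014   ]
hook tip,bend,post
   [0.5087 0.2351 0.226 ] scene px [356.5 289.4]
   [0.5258 0.228  0.197 ] scene px [348.8 296.9]
   [0.6265 0.1953 0.215 ] scene px [307.7 309.1]
[ 0.1178 -0.0398 -0.011 ] -0.3258197079293264
```

```bash
cat >> h.py <<'E'
from workcell import bot
from scipy.spatial.transform import Rotation as Ro
def go(x,y,z,ang):
    "units to reach TCP x,y,z with tool y line at world angle ang"
    s=bot.observe();R=Ro.from_rotvec(s["ee_rot"]).as_matrix()
    d=R.T@(np.array([x,y,z])-s["tool_pos"])/.025
    a=np.arctan2(R[1,1],R[0,1]); w=(a-ang+np.pi/2)%np.pi-np.pi/2
    print("pos",np.round(s["tool_pos"],4),"yang",round(a,4),"j",np.round(s["joint_pos"],2),"F",np.round(s["force"],1),"-> d",d.round(2),"yaw",round(np.degrees(w)/8,2),"(alt",round(np.degrees(w-np.sign(w)*np.pi)/8,2),") t",round(s["t"],2))
E
python3 -c "
from h import *
go(.555,-.191,.36,-.292)"
```

```text
pos [0.1391 0.6086 0.2551] yang 1.346 j [ 1.23  0.22  1.61 -0.    1.31 -0.11] F [0.9 0.1 0.4] -> d [-23.35 -27.48  -4.14] yaw -10.77 (alt 11.73 ) t 0.1
```

step_arm(targets=[{"claw":60,"dx":-23.4,"dy":-27.5,"dz":-4.1,"yaw":11.7},{"claw":60,"dx":-23.4,"dy":-27.5,"dz":-4.1,"yaw":11.7},{"claw":60,"dx":-23.4,"dy":-27.5,"dz":-4.1,"yaw":11.7},{"claw":60,"dx":-23.4,"dy":-27.5,"dz":-4.1,"yaw":11.7},{"claw":60,"dx":-23.4,"dy":-27.5,"dz":-4.1,"yaw":11.7},{"claw":60,"dx":-23.4,"dy":-27.5,"dz":-4.1,"yaw":11.7},{"claw":60,"dx":-23.4,"dy":-27.5,"dz":-4.1,"yaw":11.7},{"claw":60,"dx":-23.4,"dy":-27.5,"dz":-4.1,"yaw":11.7},{"claw":60,"dx":-23.4,"dy":-27.5,"dz":-4.1,"yaw":11.7},{"claw":60,"dx":-23.4,"dy":-27.5,"dz":-4.1,"yaw":11.7}])

```text
t: 1.1
tool_pos: [0.3689, 0.1668, 0.3127]
ee_rot: [2.392, 2.037, 0.001]
force: [1.1, 1.0, 0.9]
grip_width: 0.703
gripper_force: 0.0
```

```bash
python3 -c "
from h import *
go(.555,-.191,.36,-.292)"
```

```text
pos [0.3689 0.1668 0.3127] yang -0.1598 j [ 0.25 -0.33  2.03  0.    1.44  0.41] F [1.1 1.  0.9] -> d [-12.94   9.63  -1.89] yaw 0.95 (alt -21.55 ) t 1.1
```

step_arm(targets=[{"claw":50,"dx":-12.9,"dy":9.6,"dz":-1.9,"yaw":0.95},{"claw":50,"dx":-12.9,"dy":9.6,"dz":-1.9,"yaw":0.95},{"claw":50,"dx":-12.9,"dy":9.6,"dz":-1.9,"yaw":0.95},{"claw":50,"dx":-12.9,"dy":9.6,"dz":-1.9,"yaw":0.95},{"claw":50,"dx":-12.9,"dy":9.6,"dz":-1.9,"yaw":0.95},{"claw":50,"dx":-12.9,"dy":9.6,"dz":-1.9,"yaw":0.95},{"claw":50,"dx":-12.9,"dy":9.6,"dz":-1.9,"yaw":0.95},{"claw":50,"dx":-12.9,"dy":9.6,"dz":-1.9,"yaw":0.95},{"claw":50,"dx":-12.9,"dy":9.6,"dz":-1.9,"yaw":0.95},{"claw":50,"dx":-12.9,"dy":9.6,"dz":-1.9,"yaw":0.95}])

```text
t: 2.1
tool_pos: [0.5564, -0.1879, 0.3591]
ee_rot: [-2.516, -1.877, 0.001]
force: [0.2, 0.2, -0.4]
grip_width: 0.59
gripper_force: 0.0
```

```bash
python3 - <<'E'
from h import *
import cv2
go(.555,-.191,.30,-.292)
s=bot.observe()
f=bot.grab_frame("wrist"); cv2.imwrite("pics/w1.png",f["color"]); np.savez("wrist1.npz",pos=s["tool_pos"],rot=s["ee_rot"],**f)
print(f["camera_matrix"],f["tool_from_camera"].round(3))
def wp(p):
    R=Ro.from_rotvec(s["ee_rot"]).as_matrix();q=R.T@(np.array(p)-s["tool_pos"]);T=f["tool_from_camera"];c=T[:3,:3].T@(q-T[:3,3])
    K=f["camera_matrix"];r=np.hypot(c[0],c[1]);th=np.arctan2(r,c[2]);return (K[:2,2]+K[0,0]*th*c[:2]/r).round(1)
for p in [(.5626,-.1657,.252),(.5261,-.2873,.252),(.3983,-.1635,.096),(.4018,-.3078,.096)]: print(wp(p))
E
```

```text
pos [ 0.5564 -0.1879  0.3591] yang -0.289 j [-0.45  0.07  1.58  0.    1.49 -0.16] F [ 0.2  0.2 -0.4] -> d [-0.14 -0.02  2.36] yaw 0.02 (alt -22.48 ) t 2.1
[[371.64829954   0.         320.68766963]
 [  0.         371.64829954 239.1798738 ]
 [  0.           0.           1.        ]] [[-0.    -0.952 -0.306  0.078]
 [ 1.     0.    -0.001 -0.001]
 [ 0.001 -0.306  0.952 -0.118]
 [ 0.     0.     0.     1.   ]]
[322.7 212.5]
[321.9 376.2]
[180.4 219.6]
[229.1 328.4]
```

View pics/w1.png

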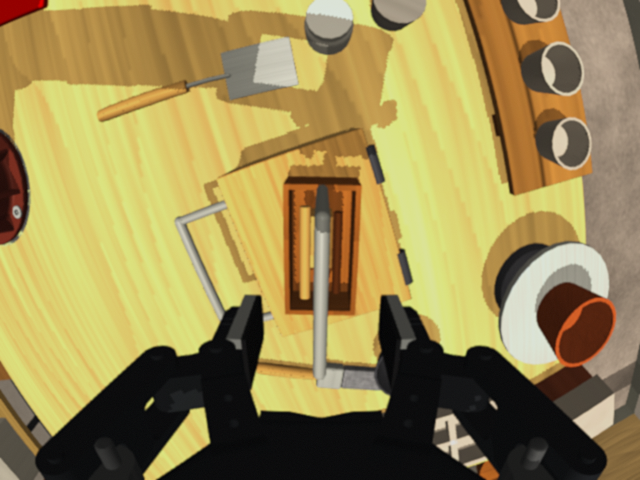

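The wrist view shows the hoop bar between the open fingers, running from about (322,213) to (319,380). That agrees with the prediction of (323,213) to (322,376), so I'll descend and grip.

step_arm(targets=[{"claw":50,"dx":-0.14,"dy":0,"dz":2,"yaw":0},{"claw":50,"dx":-0.14,"dy":0,"dz":3.5,"yaw":0},{"claw":50,"dx":-0.14,"dy":0,"dz":4.1,"yaw":0},{"claw":50,"dx":-0.14,"dy":0,"dz":4.1,"yaw":0},{"claw":30,"dx":-0.14,"dy":0,"dz":4.1,"yaw":0},{"claw":14,"dx":-0.14,"dy":0,"dz":4.1,"yaw":0},{"claw":0,"dx":-0.14,"dy":0,"dz":4.1,"yaw":0},{"claw":0,"dx":-0.14,"dy":0,"dz":4.1,"yaw":0},{"claw":0,"dx":-0.14,"dy":0,"dz":4.1,"yaw":0},{"claw":0,"dx":-0.14,"dy":0,"dz":4.1,"yaw":0}], force=70)

```text
t: 3.15
tool_pos: [0.5568, -0.1907, 0.2608]
ee_rot: [2.513, 1.879, 0.004]
force: [-1.6, 1.1, 5.6]
grip_width: 0.087
gripper_force: 68.3
```

```bash
python3 -c "
from h import *
s=bot.observe();print(s['grip_width'],s['gripper_force'],s['moment'])
go(.555,-.191,.32,-.292)"
```

```text
0.08746804516585387 68.33408117294312 [ 0.17226177  0.15732354 -0.05263736]
pos [ 0.5568 -0.1907  0.2608] yang -0.2868 j [-0.45  0.13  1.7   0.    1.3  -0.16] F [-1.6  1.1  5.6] -> d [-0.03 -0.05 -2.37] yaw 0.04 (alt -22.46 ) t 3.15
```

step_arm(targets=[{"claw":0,"dx":0,"dy":0,"dz":-0.6,"yaw":0},{"claw":0,"dx":0,"dy":0,"dz":-1.4,"yaw":0},{"claw":0,"dx":0,"dy":0,"dz":-2.2,"yaw":0},{"claw":0,"dx":0,"dy":0,"dz":-2.5,"yaw":0},{"claw":0,"dx":0,"dy":0,"dz":-2.5,"yaw":0}])

```text
t: 3.65
tool_pos: [0.5563, -0.1906, 0.3222]
ee_rot: [2.513, 1.879, 0.003]
force: [-0.8, 0.2, -1.0]
grip_width: 0.088
gripper_force: 68.5
```

```bash
python3 - <<'E'
from h import *
import cv2
s=bot.observe();print(s['grip_width'],s['gripper_force'],s['moment'])
ux=np.array([.9477,-.3193]);uy=np.array([.3193,.9477]);S=np.array([.541,.223])
g=S-.085*ux+.037*uy;print(g)
go(*g,.30,-.325)
w=bot.grab_frame("wrist")["color"];c=bot.grab_frame("scene")["color"][120:270,160:360]
cv2.imwrite("pics/l1.png",np.hstack([cv2.resize(w,(480,360)),cv2.resize(c,(320,240)).copy() if 0 else cv2.resize(c,(320,360))]))
E
```

```text
0.08794495718409143 68.50335359573364 [ 0.09722507 -0.09331338 -0.00980118]
[0.4722596 0.2852054]
pos [ 0.5563 -0.1906  0.3222] yang -0.2867 j [-0.45  0.09  1.63  0.    1.41 -0.16] F [-0.8  0.2 -1. ] -> d [17.3  -8.61  0.85] yaw 0.27 (alt -22.23 ) t 3.65
```

View pics/l1.png

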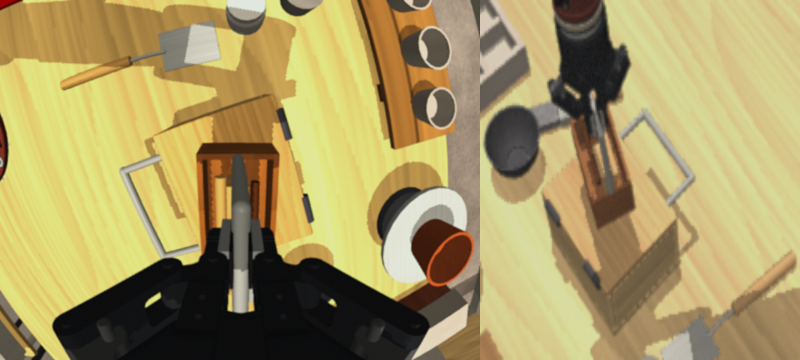

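The caddy is gripped and lifted level, clear of the lid, and the lid is still shut. I'll carry it via a waypoint in front of the hook.

```bash
python3 - <<'E'
from h import *
go(.410,.148,.32,-.325)
E
```

```text
pos [ 0.5551 -0.19    0.3194] yang -0.2867 j [-0.45  0.09  1.64  0.    1.41 -0.16] F [ 0.1 -0.5 -1.2] -> d [ 1.133e+01 -9.390e+00 -1.000e-02] yaw 0.27 (alt -22.23 ) t 3.75
```

step_arm(targets=[{"claw":0,"dx":0.6,"dy":-0.5,"dz":0,"yaw":0.27},{"claw":0,"dx":1.7,"dy":-1.4,"dz":0,"yaw":0.27},{"claw":0,"dx":3.0,"dy":-2.5,"dz":0,"yaw":0.27},{"claw":0,"dx":4.4,"dy":-3.6,"dz":0,"yaw":0.27},{"claw":0,"dx":5.8,"dy":-4.8,"dz":0,"yaw":0.27},{"claw":0,"dx":7.2,"dy":-6.0,"dz":0,"yaw":0.27},{"claw":0,"dx":8.6,"dy":-7.1,"dz":0,"yaw":0.27},{"claw":0,"dx":9.9,"dy":-8.2,"dz":0,"yaw":0.27},{"claw":0,"dx":10.9,"dy":-9.0,"dz":0,"yaw":0.27},{"claw":0,"dx":11.3,"dy":-9.4,"dz":0,"yaw":0.27}])

```text
t: 4.75
tool_pos: [0.4078, 0.1494, 0.3186]
ee_rot: [-2.546, -1.836, 0.003]
force: [0.0, -1.1, -1.5]
grip_width: 0.089
gripper_force: 68.5
```

```bash
python3 - <<'E'
from h import *
go(.472,.285,.285,-.325)
E
```

```text
pos [0.4078 0.1494 0.3186] yang -0.3213 j [ 0.19 -0.26  1.96  0.    1.44  0.51] F [ 0.  -1.1 -1.5] -> d [5.96 0.73 1.34] yaw 0.03 (alt -22.47 ) t 4.75
```

step_arm(targets=[{"claw":0,"dx":0.5,"dy":0.1,"dz":0.1,"yaw":0.03},{"claw":0,"dx":1.4,"dy":0.2,"dz":0.4,"yaw":0.03},{"claw":0,"dx":2.6,"dy":0.3,"dz":0.7,"yaw":0.03},{"claw":0,"dx":3.8,"dy":0.5,"dz":1.0,"yaw":0.03},{"claw":0,"dx":5.0,"dy":0.6,"dz":1.3,"yaw":0.03},{"claw":0,"dx":5.7,"dy":0.7,"dz":1.34,"yaw":0.03},{"claw":0,"dx":5.95,"dy":0.73,"dz":1.34,"yaw":0.03},{"claw":0,"dx":5.95,"dy":0.73,"dz":1.34,"yaw":0.03}])

```text
t: 5.55
tool_pos: [0.4751, 0.2824, 0.2855]
ee_rot: [2.555, 1.828, -0.003]
force: [-0.3, -0.4, -0.9]
grip_width: 0.087
gripper_force: 68.5
```

```bash
python3 - <<'E'
from h import *
import cv2
go(.541+.0118,.223+.035,.285,-.325)
w=bot.grab_frame("wrist")["color"];c=bot.grab_frame("scene")["color"][250:370,280:440]
cv2.imwrite("pics/l2.png",np.hstack([cv2.resize(w,(400,300)),cv2.resize(c,(400,300))]))
E
```

```text
pos [0.4751 0.2824 0.2855] yang -0.3284 j [ 0.41  0.04  1.75 -0.    1.35  0.74] F [-0.3 -0.4 -0.9] -> d [0.08 3.26 0.02] yaw -0.02 (alt 22.48 ) t 5.55
```

View pics/l2.png

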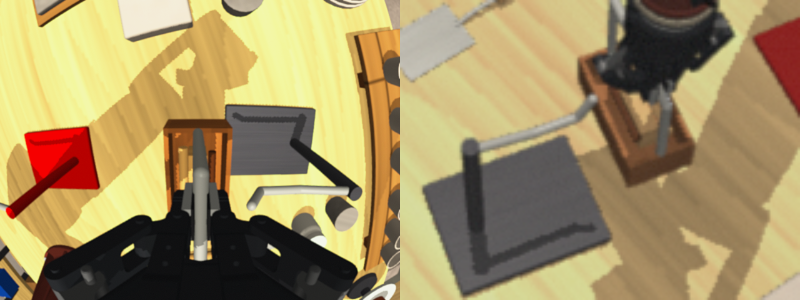

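The wrist view shows the bar held level and the hook tip at (250,203) of the 400x300 half. The scene view shows the hook tip facing the hoop's opening. I'll check the hook projection against that image before leading on.

```bash
cat >> h.py <<'E'
def wp(p,s,f):
    R=Ro.from_rotvec(s["ee_rot"]).as_matrix();q=R.T@(np.array(p)-s["tool_pos"]);T=f["tool_from_camera"];c=T[:3,:3].T@(q-T[:3,3])
    K=f["camera_matrix"];r=np.hypot(c[0],c[1]);th=np.arctan2(r,c[2]);return (K[:2,2]+K[0,0]*th*c[:2]/r)
E
python3 - <<'E'
from h import *
s=bot.observe();f=bot.grab_frame("wrist")
ux=np.array([.9477,-.3193]);S=np.array([.541,.223])
for n,x,z in [("tip",-.038,.226),("bend",-.02,.195),("post",.09,.215),("postbase",.09,.014)]:
    print(n,(wp([*(S+x*ux),z],s,f)/1.6).round(1))
E
```

```text
tip [249.9 206.6]
bend [261.1 190.3]
post [356.7 193. ]
postbase [294.3 142.1]
```

Prediction and image agree to about 1–2 px, so I'll lead it on over the tip and then lower.

step_arm(targets=[{"claw":0,"dx":0.05,"dy":0.4,"dz":0,"yaw":0},{"claw":0,"dx":0.1,"dy":1.2,"dz":0,"yaw":0},{"claw":0,"dx":0.1,"dy":2.1,"dz":0,"yaw":0},{"claw":0,"dx":0.1,"dy":2.9,"dz":0,"yaw":0},{"claw":0,"dx":0.1,"dy":3.25,"dz":0.1,"yaw":0},{"claw":0,"dx":0.1,"dy":3.3,"dz":0.6,"yaw":0},{"claw":0,"dx":0.1,"dy":3.3,"dz":1.2,"yaw":0},{"claw":0,"dx":0.1,"dy":3.3,"dz":1.8,"yaw":0},{"claw":0,"dx":0.1,"dy":3.3,"dz":2.2,"yaw":0},{"claw":0,"dx":0.1,"dy":3.3,"dz":2.4,"yaw":0}])

```text
t: 6.7
tool_pos: [0.5518, 0.2581, 0.224]
ee_rot: [-2.553, -1.828, 0.006]
force: [-0.1, 0.3, -2.4]
grip_width: 0.089
gripper_force: 68.4
```

step_arm(targets=[{"claw":0,"dx":0,"dy":0,"dz":0.15,"yaw":0},{"claw":0,"dx":0,"dy":0,"dz":0.3,"yaw":0},{"claw":0,"dx":0,"dy":0,"dz":0.4,"yaw":0},{"claw":0,"dx":0,"dy":0,"dz":0.4,"yaw":0}])

```text
t: 7.1
tool_pos: [0.5536, 0.2582, 0.2168]
ee_rot: [2.555, 1.828, 0.0]
force: [-0.5, -0.7, -0.6]
grip_width: 0.087
gripper_force: 68.4
```

```bash
python3 - <<'E'
from h import *
import cv2
go(.541+.0118,.223+.035,.212,-.325)
w=bot.grab_frame("wrist")["color"];c=bot.grab_frame("scene")["color"][250:370,280:440]
cv2.imwrite("pics/l3.png",np.hstack([cv2.resize(w,(400,300)),cv2.resize(c,(400,300))]))
E
```

```text
pos [0.5536 0.2582 0.2168] yang -0.3284 j [ 0.32  0.22  1.68 -0.    1.24  0.65] F [-0.5 -0.7 -0.6] -> d [-0.02 -0.03  0.19] yaw -0.02 (alt 22.48 ) t 7.1
```

View pics/l3.png

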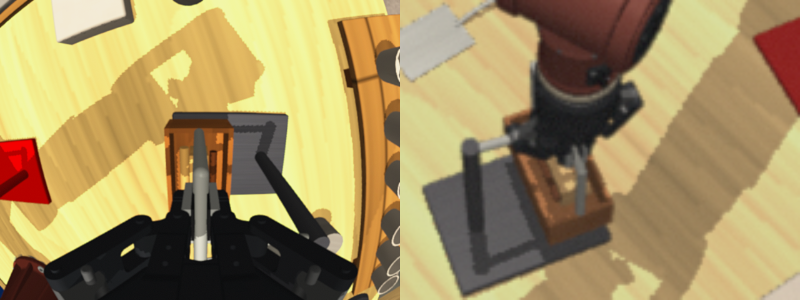

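The caddy is on the hook line: the post is at (328,240) in the left half, and the rod runs in under the bar. It isn't carrying load yet, so I'll lower gently until it makes contact.

step_arm(targets=[{"claw":0,"dx":0,"dy":0,"dz":0.08,"yaw":0},{"claw":0,"dx":0,"dy":0,"dz":0.16,"yaw":0},{"claw":0,"dx":0,"dy":0,"dz":0.16,"yaw":0}])

```text
t: 7.5
tool_pos: [0.5539, 0.2583, 0.2133]
ee_rot: [2.555, 1.828, 0.002]
force: [0.4, 0.5, 0.9]
grip_width: 0.087
gripper_force: 68.8
```

```bash
python3 - <<'E'
from h import *
go(.541+.0118,.223+.035,.212,-.325)
E
```

```text
pos [0.5539 0.2583 0.2133] yang -0.3285 j [0.32 0.23 1.69 0.   1.23 0.65] F [0.4 0.5 0.9] -> d [-0.03 -0.04  0.05] yaw -0.03 (alt 22.47 ) t 7.5
```

step_arm(targets=[{"claw":0,"dx":0,"dy":0,"dz":0.07,"yaw":0},{"claw":0,"dx":0,"dy":0,"dz":0.07,"yaw":0},{"claw":14,"dx":0,"dy":0,"dz":0.07,"yaw":0},{"claw":18,"dx":0,"dy":0,"dz":0.07,"yaw":0},{"claw":26,"dx":0,"dy":0,"dz":0.07,"yaw":0},{"claw":34,"dx":0,"dy":0,"dz":0.07,"yaw":0},{"claw":40,"dx":0,"dy":0,"dz":0.07,"yaw":0},{"claw":40,"dx":0,"dy":0,"dz":0.07,"yaw":0}])

```text
t: 8.3
tool_pos: [0.5535, 0.2581, 0.2108]
ee_rot: [-2.555, -1.828, 0.0]
force: [-0.0, -0.5, -0.2]
grip_width: 0.469
gripper_force: 0.0
```

```bash
python3 - <<'E'
from h import *
import cv2
go(.541+.0118,.223+.035,.212,-.325)
w=bot.grab_frame("wrist")["color"];c=bot.grab_frame("scene")["color"][250:370,280:440]
cv2.imwrite("pics/l4.png",np.hstack([cv2.resize(w,(400,300)),cv2.resize(c,(400,300))]))
E
```

```text
pos [0.5535 0.2581 0.2108] yang -0.3285 j [ 0.32  0.23  1.69 -0.    1.23  0.65] F [-0.  -0.5 -0.2] -> d [-0.01 -0.03 -0.05] yaw -0.03 (alt 22.47 ) t 8.3
```

View pics/l4.png

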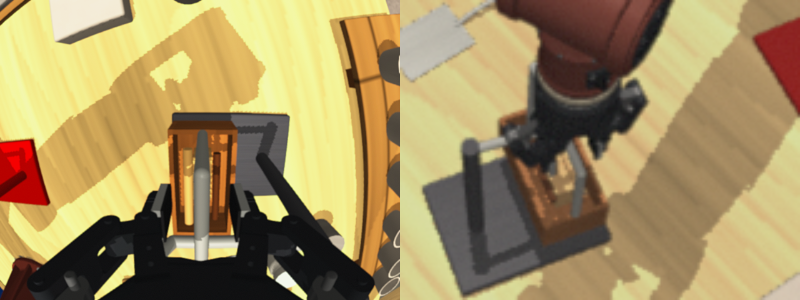

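The hoop hangs on the hook with the caddy upright and the fingers open on either side of the bar. I'll withdraw straight up.

step_arm(targets=[{"claw":44,"dx":0,"dy":0,"dz":-0.4,"yaw":0},{"claw":44,"dx":0,"dy":0,"dz":-1.2,"yaw":0},{"claw":44,"dx":0,"dy":0,"dz":-2.4,"yaw":0},{"claw":44,"dx":0,"dy":0,"dz":-4.0,"yaw":0},{"claw":44,"dx":0,"dy":0,"dz":-5.5,"yaw":0},{"claw":44,"dx":0,"dy":0,"dz":-6,"yaw":0},{"claw":44,"dx":0,"dy":0,"dz":-6,"yaw":0}])

```text
t: 9.1
tool_pos: [0.5549, 0.2586, 0.365]
ee_rot: [2.553, 1.827, 0.01]
force: [0.7, -1.1, 0.0]
grip_width: 0.517
gripper_force: 0.0
```

```bash
python3 - <<'E'
from h import *
import cv2
go(.400,-.2357,.24,.024)
w=bot.grab_frame("wrist")["color"];c=bot.grab_frame("scene")["color"][250:370,280:440]
cv2.imwrite("pics/l5.png",np.hstack([cv2.resize(w,(400,300)),cv2.resize(c,(400,300))]))
E
```

```text
pos [0.5549 0.2586 0.365 ] yang -0.3285 j [ 0.32  0.12  1.52 -0.    1.49  0.65] F [ 0.7 -1.1  0. ] -> d [-20.74   0.49   4.92] yaw -2.52 (alt 19.98 ) t 9.1
```

View pics/l5.png

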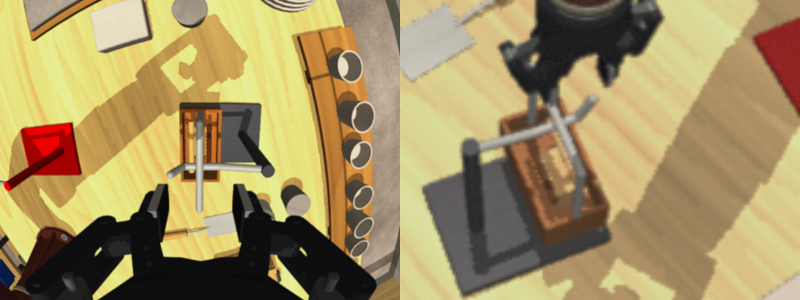

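The caddy hangs on the hook, with the bar crossing the rod between the post and the upturned tip, and the gripper is clear. Next is the lid bar.

step_arm(targets=[{"claw":44,"dx":-2,"dy":0,"dz":0,"yaw":-0.5},{"claw":44,"dx":-4,"dy":0,"dz":0,"yaw":-1},{"claw":44,"dx":-6,"dy":0,"dz":0,"yaw":-1.5},{"claw":44,"dx":-8,"dy":0.1,"dz":0,"yaw":-2},{"claw":44,"dx":-10,"dy":0.2,"dz":0.5,"yaw":-2.5},{"claw":44,"dx":-12,"dy":0.3,"dz":1,"yaw":-2.52},{"claw":44,"dx":-14,"dy":0.4,"dz":1.5,"yaw":-2.52},{"claw":44,"dx":-16,"dy":0.5,"dz":2.5,"yaw":-2.52},{"claw":44,"dx":-18,"dy":0.5,"dz":3.5,"yaw":-2.52},{"claw":44,"dx":-19.5,"dy":0.5,"dz":4.5,"yaw":-2.52}])

```text
t: 10.2
tool_pos: [0.4092, -0.199, 0.2516]
ee_rot: [-2.194, -2.245, 0.001]
force: [1.3, 0.1, -0.3]
grip_width: 0.513
gripper_force: 0.0
```

```bash
python3 - <<'E'
from h import *
go(.400,-.2357,.20,.024)
E
```

```text
pos [ 0.4092 -0.199   0.2516] yang 0.0229 j [-0.61 -0.15  2.   -0.    1.29 -0.63] F [ 1.3  0.1 -0.3] -> d [-1.46 -0.4   2.06] yaw -0.01 (alt 22.49 ) t 10.2
```

step_arm(targets=[{"claw":44,"dx":-1.4,"dy":-0.4,"dz":1,"yaw":0},{"claw":44,"dx":-1.46,"dy":-0.4,"dz":2.05,"yaw":0},{"claw":44,"dx":-1.46,"dy":-0.4,"dz":2.05,"yaw":0},{"claw":44,"dx":-1.46,"dy":-0.4,"dz":2.05,"yaw":0}])

```text
t: 10.6
tool_pos: [0.4007, -0.2334, 0.2012]
ee_rot: [-2.192, -2.243, 0.0]
force: [0.6, 0.3, 0.3]
grip_width: 0.515
gripper_force: 0.0
```

```bash
python3 - <<'E'
from h import *
import cv2
go(.400,-.2357,.103,.024)
s=bot.observe();f=bot.grab_frame("wrist");im=f["color"].copy();cv2.imwrite("pics/w2.png",im)
a=.024;ux=np.array([np.cos(a),np.sin(a)]);uy=np.array([-ux[1],ux[0]]);B=np.array([.4,-.2357])
for x,y,z in [(0,.07,.096),(0,-.07,.096),(.06,.1,.102),(.06,-.1,.102),(.22,.1,.102),(.22,-.1,.102)]:
    print((x,y),wp([*(B+x*ux+y*uy),z],s,f).round(1))
E
```

```text
pos [ 0.4007 -0.2334  0.2012] yang 0.0232 j [-0.68 -0.07  2.03  0.    1.19 -0.7 ] F [0.6 0.3 0.3] -> d [-0.1  -0.02  3.93] yaw -0.01 (alt 22.49 ) t 10.6
(0, 0.07) [322.5 141.9]
(0, -0.07) [322.4 344.8]
(0.06, 0.1) [424.7  94.8]
(0.06, -0.1) [402. 380.]
(0.22, 0.1) [622.2 123.8]
(0.22, -0.1) [573.7 360.5]
```

View pics/w2.png

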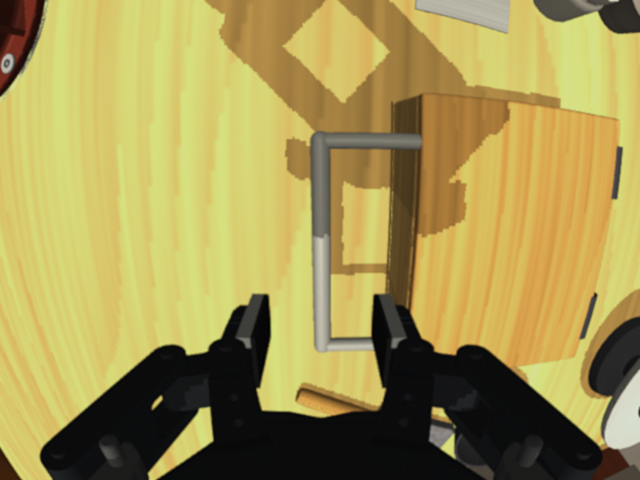

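The wrist view shows the pull bar from (320,140) to (321,347), centred between the fingers and within 2 px of the prediction. The gap to the lid edge is clear for the right finger, so I'll descend and grip.

step_arm(targets=[{"claw":44,"dx":-0.1,"dy":-0.07,"dz":1.6,"yaw":0},{"claw":44,"dx":-0.1,"dy":-0.07,"dz":3.0,"yaw":0},{"claw":44,"dx":-0.1,"dy":-0.07,"dz":3.9,"yaw":0},{"claw":44,"dx":-0.1,"dy":-0.07,"dz":3.95,"yaw":0},{"claw":30,"dx":-0.1,"dy":-0.07,"dz":3.95,"yaw":0},{"claw":16,"dx":-0.1,"dy":-0.07,"dz":3.95,"yaw":0},{"claw":2,"dx":-0.1,"dy":-0.07,"dz":3.95,"yaw":0},{"claw":2,"dx":-0.1,"dy":-0.07,"dz":3.95,"yaw":0},{"claw":2,"dx":-0.1,"dy":-0.07,"dz":3.95,"yaw":0}], force=40)

```text
t: 11.55
tool_pos: [0.4007, -0.2382, 0.107]
ee_rot: [2.193, 2.248, -0.003]
force: [-4.5, 0.3, 4.9]
grip_width: 0.121
gripper_force: 39.1
```

```bash
python3 - <<'E'
from h import *
go(.3985,-.2357,.103,.024)
E
```

```text
pos [ 0.4007 -0.2382  0.107 ] yang 0.0247 j [-0.69  0.07  2.09 -0.    0.98 -0.71] F [-4.5  0.3  4.9] -> d [ 0.1  -0.09  0.16] yaw 0.0 (alt -22.5 ) t 11.55
```

step_arm(targets=[{"claw":2,"dx":0,"dy":0,"dz":-0.28,"yaw":0},{"claw":2,"dx":0,"dy":0.02,"dz":-0.63,"yaw":0},{"claw":2,"dx":0,"dy":0.04,"dz":-0.98,"yaw":0},{"claw":2,"dx":0,"dy":0.1,"dz":-1.42,"yaw":0},{"claw":2,"dx":0,"dy":0.18,"dz":-1.85,"yaw":0},{"claw":2,"dx":0,"dy":0.3,"dz":-2.36,"yaw":0},{"claw":2,"dx":0,"dy":0.45,"dz":-2.87,"yaw":0},{"claw":2,"dx":0,"dy":0.63,"dz":-3.36,"yaw":0},{"claw":2,"dx":0,"dy":0.84,"dz":-3.85,"yaw":0},{"claw":2,"dx":0,"dy":1.08,"dz":-4.32,"yaw":0}])

```text
t: 12.55
tool_pos: [0.4269, -0.2372, 0.2139]
ee_rot: [-2.195, -2.248, 0.004]
force: [-3.5, -5.1, -1.6]
grip_width: 0.121
gripper_force: 38.9
```

```bash
cat >> h.py <<'E'
def lid(th,off=.009,H=(.6197,-.2304),a=.024):
    s=bot.observe();b=s["tool_pos"]-[0,0,off];e=b[:2]-H
    x=e[0]*np.cos(a)+e[1]*np.sin(a);y=-e[0]*np.sin(a)+e[1]*np.cos(a);z=b[2]-.096
    print("theta est",np.arctan2(z,-x).round(3),"R",np.hypot(x,z).round(4),"y",y.round(4),"F",s["force"].round(1),"M",s["moment"].round(2),"grip",s["gripper_force"].round(0),s["grip_width"].round(3),"t",round(s["t"],2))
    p=np.array(H)-.22*np.cos(th)*np.array([np.cos(a),np.sin(a)])
    go(p[0],p[1],.096+.22*np.sin(th)+off,a)
E
python3 -c "
from h import *
lid(.5)"
```

```text
Traceback (most recent call last):
  File "h.py", line 23, in lid
    print("theta est",np.arctan2(z,-x).round(3),"R",np.hypot(x,z).round(4),"y",y.round(4),"F",s["force"].round(1),"M",s["moment"].round(2),"grip",s["gripper_force"].round(0),s["grip_width"].round(3),"t",round(s["t"],2))
                                                                                                                                                  ^^^^^^^^^^^^^^^^^^^^^^^^
AttributeError: 'float' object has no attribute 'round'
```

```bash
sed -i 's/s\["gripper_force"\].round(0),s\["grip_width"\].round(3)/round(float(s["gripper_force"])),round(float(s["grip_width"]),3)/' h.py
python3 -c "
from h import *
lid(.5)"
```

```text
theta est 0.514 R 0.2215 y -0.0022 F [-3.5 -5.1 -1.6] M [-0.77  0.63  0.11] grip 39 0.121 t 12.55
pos [ 0.4269 -0.2372  0.2139] yang 0.0237 j [-0.65 -0.04  1.97 -0.    1.21 -0.67] F [-3.5 -5.1 -1.6] -> d [ 0.09 -0.01  0.14] yaw -0.0 (alt 22.5 ) t 12.55
```

step_arm(targets=[{"claw":2,"dx":0.02,"dy":0.27,"dz":-0.46,"yaw":0},{"claw":2,"dx":0.05,"dy":0.56,"dz":-0.89,"yaw":0},{"claw":2,"dx":0.05,"dy":0.88,"dz":-1.31,"yaw":0},{"claw":2,"dx":0.05,"dy":1.22,"dz":-1.71,"yaw":0},{"claw":2,"dx":0.05,"dy":1.59,"dz":-2.09,"yaw":0},{"claw":2,"dx":0.05,"dy":1.98,"dz":-2.45,"yaw":0},{"claw":2,"dx":0.05,"dy":2.39,"dz":-2.78,"yaw":0},{"claw":2,"dx":0.05,"dy":2.82,"dz":-3.09,"yaw":0},{"claw":2,"dx":0.05,"dy":3.27,"dz":-3.37,"yaw":0},{"claw":2,"dx":0.05,"dy":3.73,"dz":-3.62,"yaw":0}])

```text
t: 13.55
tool_pos: [0.5198, -0.234, 0.3073]
ee_rot: [2.195, 2.246, -0.005]
force: [-6.6, -3.5, 7.6]
grip_width: 0.118
gripper_force: 40.6
```

```bash
python3 -c "
from h import *
lid(1.1)"
```

```text
theta est 1.112 R 0.2256 y -0.0012 F [-6.6 -3.5  7.6] M [-0.48  1.35  0.08] grip 41 0.118 t 13.55
pos [ 0.5198 -0.234   0.3073] yang 0.0229 j [-0.54  0.06  1.69 -0.    1.39 -0.57] F [-6.6 -3.5  7.6] -> d [0.05 0.01 0.25] yaw -0.01 (alt 22.49 ) t 13.55
```

step_arm(targets=[{"claw":2,"dx":0.02,"dy":0.4,"dz":-0.24,"yaw":0},{"claw":2,"dx":0.04,"dy":0.8,"dz":-0.46,"yaw":0},{"claw":2,"dx":0.05,"dy":1.3,"dz":-0.69,"yaw":0},{"claw":2,"dx":0.05,"dy":1.81,"dz":-0.83,"yaw":0},{"claw":2,"dx":0.05,"dy":2.32,"dz":-0.95,"yaw":0},{"claw":2,"dx":0.05,"dy":2.76,"dz":-1.02,"yaw":0},{"claw":2,"dx":0.05,"dy":3.1,"dz":-1.07,"yaw":0},{"claw":2,"dx":0.05,"dy":3.4,"dz":-1.1,"yaw":0},{"claw":2,"dx":0.05,"dy":3.55,"dz":-1.1,"yaw":0},{"claw":2,"dx":0.05,"dy":3.55,"dz":-1.1,"yaw":0}])

```text
t: 14.55
tool_pos: [0.6102, -0.2307, 0.3334]
ee_rot: [2.192, 2.245, 0.0]
force: [-1.1, -5.2, 5.7]
grip_width: 0.122
gripper_force: 40.9
```

```bash
python3 - <<'E'
from h import *
import cv2
lid(1.571)
w=bot.grab_frame("wrist")["color"];f=bot.grab_frame("scene");np.savez("scene2.npz",**f);c=f["color"][90:270,150:350]
cv2.imwrite("pics/u1.png",np.hstack([cv2.resize(w,(360,270)),cv2.resize(c,(400,360),interpolation=2)[:270]]) if 0 else np.hstack([np.pad(cv2.resize(w,(320,240)),((0,192),(0,0),(0,0))),cv2.resize(c,(480,432),interpolation=2)]))
E
```

```text
theta est 1.529 R 0.2286 y -0.0 F [-1.1 -5.2  5.7] M [-0.7   0.46  0.11] grip 41 0.122 t 14.55
pos [ 0.6102 -0.2307  0.3334] yang 0.0235 j [-0.47  0.22  1.46 -0.    1.45 -0.49] F [-1.1 -5.2  5.7] -> d [0.   0.38 0.34] yaw -0.0 (alt 22.5 ) t 14.55
```

View pics/u1.png

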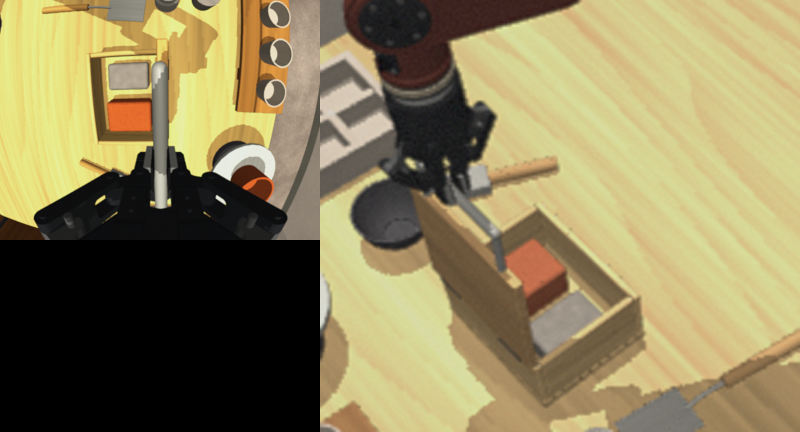

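The lid stands nearly upright in the scene view: bar end at (500,240), the lid edge almost vertical down to the hinge near (540,370). The wrist view shows the bar in the pads at (160,130). I'll make the last small move to vertical, relieve the push, and hold.

step_arm(targets=[{"claw":2,"dx":0.03,"dy":0.12,"dz":-0.05,"yaw":0},{"claw":2,"dx":0.06,"dy":0.24,"dz":-0.1,"yaw":0},{"claw":2,"dx":0.08,"dy":0.34,"dz":-0.15,"yaw":0},{"claw":2,"dx":0.08,"dy":0.4,"dz":-0.15,"yaw":0},{"claw":2,"dx":0.08,"dy":0.4,"dz":-0.15,"yaw":0},{"claw":2,"dx":0.08,"dy":0.4,"dz":-0.15,"yaw":0},{"claw":2,"dx":0.08,"dy":0.4,"dz":-0.15,"yaw":0},{"claw":2,"dx":0.08,"dy":0.4,"dz":-0.15,"yaw":0}])

```text
t: 15.45
tool_pos: [0.6186, -0.2303, 0.334]
ee_rot: [2.195, 2.244, -0.007]
force: [-0.8, -9.0, -1.0]
grip_width: 0.121
gripper_force: 40.0
```

```bash
python3 - <<'E'
from h import *
import cv2
lid(1.571)
fs=bot.grab_frame("top");np.savez("top2.npz",**fs)
f=bot.grab_frame("scene");c=f["color"][90:270,150:350]
c2=f["color"][250:370,280:440];t=fs["color"][140:265,370:470]
cv2.imwrite("pics/u2.png",np.hstack([np.vstack([cv2.resize(c2,(300,225)),cv2.resize(t,(300,375),interpolation=2)]),np.pad(cv2.resize(c,(500,450),interpolation=2),((0,150),(0,0),(0,0)))]))
for p in [(.62,-.2304,.316),(.6217,-.3004,.316),(.6183,-.1604,.316),(.62,-.2304,.096)]: print(proj("scene",p),proj("top",p))
lid(1.571)
E
```

```text
theta est 1.566 R 0.229 y 0.0002 F [-0.8 -9.  -1. ] M [-1.54  0.3   0.16] grip 40 0.121 t 15.45
pos [ 0.6186 -0.2303  0.334 ] yang 0.0221 j [-0.46  0.24  1.44 -0.01  1.46 -0.48] F [-0.8 -9.  -1. ] -> d [-0.01  0.05  0.36] yaw -0.01 (alt 22.49 ) t 15.45
[202.  172.7] [430.  157.1]
[186.6 156.9] [460.3 156.1]
[218.2 189.2] [399.8 158. ]
[217.2 220.9] [415.3 177.2]
theta est 1.566 R 0.229 y 0.0002 F [ -1.1 -10.   -2.5] M [-1.57  0.3   0.15] grip 40 0.12 t 15.55
pos [ 0.6186 -0.2303  0.334 ] yang 0.022 j [-0.46  0.24  1.44 -0.    1.46 -0.48] F [ -1.1 -10.   -2.5] -> d [-0.    0.05  0.36] yaw -0.01 (alt 22.49 ) t 15.55
```

View pics/u2.png

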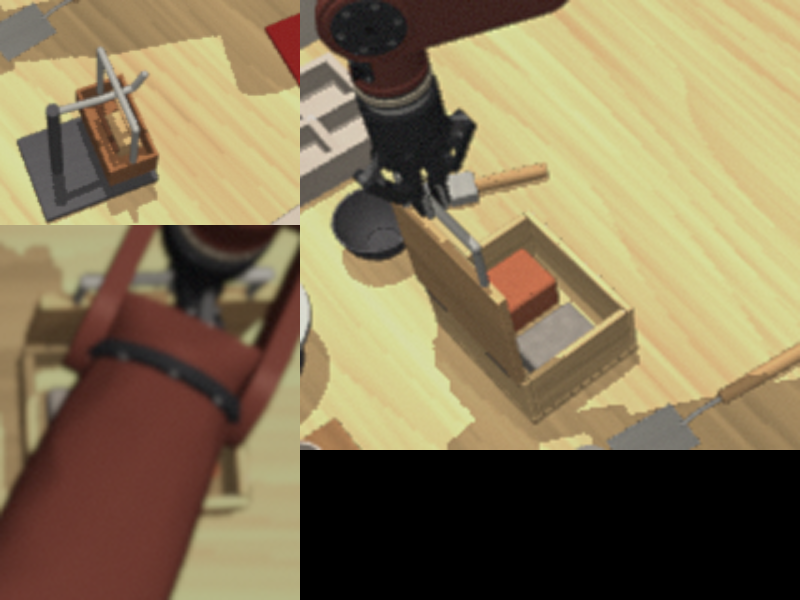

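The caddy still hangs on the hook (top left), and the lid is upright with the bar within about 1 px of the predicted place: top-view ends at (396,158) and (460,155), predicted (400,158) and (460,156). I'll ease off the sideways push and hold.

step_arm(targets=[{"claw":2,"dx":-0.1,"dy":0.04,"dz":0,"yaw":0},{"claw":2,"dx":-0.2,"dy":0.04,"dz":0,"yaw":0},{"claw":2,"dx":-0.25,"dy":0.04,"dz":0,"yaw":0},{"claw":2,"dx":-0.25,"dy":0.04,"dz":0,"yaw":0},{"claw":2,"dx":-0.25,"dy":0.04,"dz":0,"yaw":0},{"claw":2,"dx":-0.25,"dy":0.04,"dz":0,"yaw":0},{"claw":2,"dx":-0.25,"dy":0.04,"dz":0,"yaw":0},{"claw":2,"dx":-0.25,"dy":0.04,"dz":0,"yaw":0},{"claw":2,"dx":-0.25,"dy":0.04,"dz":0,"yaw":0}])

```text
t: 16.45
tool_pos: [0.6203, -0.2307, 0.3339]
ee_rot: [-2.19, -2.245, -0.005]
force: [-1.0, 4.4, 1.2]
grip_width: 0.115
gripper_force: 40.1
```

```bash
python3 - <<'E'
from h import *
lid(1.571);print(np.abs(bot.observe()["dq"]).max())
E
```

```text
theta est 1.573 R 0.2289 y -0.0003 F [-1.   4.4  1.2] M [0.8  0.59 0.09] grip 40 0.115 t 16.45
pos [ 0.6203 -0.2307  0.3339] yang 0.0251 j [-0.46  0.25  1.43  0.    1.47 -0.49] F [-1.   4.4  1.2] -> d [ 0.01 -0.02  0.36] yaw 0.01 (alt -22.49 ) t 16.45
0.001869583500906056
```

The forces are small, the arm is still, and the lid angle is about 1.57, so I'm handing in.

```bash
python3 -c "
from workcell import bot
print(bot.close_job())"
```

```text
the job is handed in; nothing more can be done
None
```

The caddy hangs released on the hook, and the lid was upright (about 1.57 rad by my estimate) and held still by its gripped pull bar when I handed in at about 16.5 s; the hand-in gave no verdict.

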